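Release and push out the filter cassette with the pin tool

ROBOT

A 6-joint arm with a two-finger parallel gripper is mounted at the origin on a cart in front of the work surface, level with it; the furniture and walls round the work are solid. World frame = base frame: x ahead of the robot, y to its left, z up, the work surface at z = 0. Lengths are in m, angles in rad, forces in N, time in s.
With the tool pointing down it reaches from about 0.325 to 0.9 m from the base axis. Payload 6.1 kg.
Tool frame: the origin (TCP) lies at the very end of the fingers, on their centre line; the grasp point (between the pads) lies 19 mm behind it; z points along the fingers, y is the line along which they close (so a half turn about z gives the same grasp; the last joint's range is limited). The gripper opens to 87 mm and grips with 3 to 60 N. Pads are 19 mm wide; open, the fingers measure 117 mm over their backs; the gripper's body (75 mm by 190 mm) begins 51 mm behind the grasp point.
Start: joints at [-1.435, 0.22, 1.526, -0, 1.395, -0.126], TCP at [0.162, -0.604, 0.223] pointing down, gripper open.
Joint ranges: [-2.98, 2.98], [-0.91, 2.08], [0.09, 2.57], [-1.24, 4.39], [0.2, 2.65], [-2.68, 2.68]. Speed limits (rad/s): [2.57, 2.57, 3.01, 3.14, 3.14, 3.14].

INTERFACE

Orientations are given as a unit quaternion [w, x, y, z].
In Python, from station import telemetry, capture, camera_model, ticket gives the robot as it stands.
- The arm moves only by the tool step_arm, never from a script. Its argument "commands" is a list that holds one entry, the list of rows, each a list of 7 numbers: the shift along the world's x, y, z in cm, then the turn, a rotation vector about the world's x, y, z in rad, then the closure, from -1 (fully open) to 1 (shut). In form: [[[x, y, z, rx, ry, rz, hand], ...]]. A call has exactly 5 rows; each row is the pose to reach, as a shift and turn from the pose commanded when the call began; what a row does not reach only later rows make up. A row lasts 1/12 s, in which the tool goes at most 41.7 mm and 7.16 degrees, less where a joint would pass 70% of its speed; a pose out of reach is approached as far as the arm can. A call with a gripper value outside its range is refused whole. The fingers move at their own pace and stop on an object; "squeeze" is the grip in N (left out, the last holds). Time passes only in rows, so rows that repeat a pose let the fingers close, or fill a call up. It gives the time, the measured TCP pose, the force, the opening and the grip force at its end, in the units of the state.
- telemetry.get_state(): the state, without advancing time (a new reading comes with each control period).
- capture(name): name is "scene" or "top" or "wrist"; returns (picture, depth): 400x640x3 uint8, red, green, blue; 400x640 float32, m along the optical axis (not along the pixel's ray), 0 where there is no reading.
- camera_model(name): a dict with "fx", "fy", "cx", "cy" (pixels), "R" (3x3) and "t" (3): a world point X has camera coordinates R X + t. Camera axes: x right, y down, z forward; pixel columns grow to the right and rows downward; lengths in m; the calibration is good to about 2 mm. A picture is of the moment at which its call begins: read the wrist's pose just before it. camera_model takes no time and is no camera call; for the wrist camera it gives the pose at the moment of the call.
- ticket.sign_off(): hands the job in; it is judged then, once.
The state is a dict: "clock": time; "joints": joint angles; "qvel": joint speeds; "joint_torque": joint torques, N m; "tcp_pos": TCP position; "tcp_rot": TCP orientation; "force": force on the tool from outside, world axes, zero at the start; "torque": the same for the moment, N m; "finger_gap": finger opening in m; "finger_force": force on a finger pad.
Only numpy, scipy, OpenCV 4.12 (cv2) and the standard library are available. Lean on these libraries where they do the work, as an engineer would, in place of code of your own. Each camera call takes 0.05 s, during which the arm holds its last target. There are 200 camera calls.

TASK

Take the slim pin tool (the one with the square grip) from its stand, and with its pin hold down the release button at the bottom of the round recess on top of the filter cassette. While the button is held down, push the cassette out of its housing with the pin as far as it goes. Then put the pin tool back upright in the same stand hole it came from and let go.

Things in the scene. Friction and masses are not known exactly. Their poses are not given: they have to be found in the camera images.
- pin_tool: Steel tool upright in a stand hole. Origin at the pin's tip, z up along the tool. Pin 8 mm in diameter, 42 mm long (z 0 to 42), then a round flange 38 mm across (z 42 to 47) that rests on the stand, then a square grip 22 x 22 mm (z 47 to 95, sides along the tool's x and y). 0.1 to 0.2 kg. x is within 0.15 rad of the stand's x; it starts within 3 mm of its hole's middle.
- stand: Fixed aluminium stand, origin under its centre, 160 mm long along its y, 70 mm along x; its top plate's upper face is 50 mm up. Two 24 mm through holes at y = +42 and -42 mm hold the pin tool and, in the other, a thick drift with a round head (its top 101 mm above the cart, head 38 mm across) whose 21 mm shaft does not fit the recess.
- release_hole (a point): Centre of the mouth of the round recess in the cassette's flat top, 46 mm above the cart; moves with the cassette. Recess 18 mm in diameter (mouth chamfered 3 mm), 12 mm deep down to the steel button filling its bottom. z up, x into the housing: the cassette slides out along -x, roughly towards the robot, pushed by the pin bearing on the recess wall.
- release_button (a joint): Travel of the release button, m: 0 up, 0.008 fully down. Spring: 2 N at rest, 6 N fully down. Down 4 mm or more it frees the cassette; near the full 8 mm is safe.
- cassette (a joint): How far the steel filter cassette is out, m: 0 home and latched, 0.055 at its stop. About 1.5 N of friction; it stays where it is left. Its aluminium housing (134 x 112 mm, fixed) has side walls 50 mm high and a roof 60 mm high that begins 31 mm behind (+x of) the recess at the start, with a plug on it up to 76 mm.

How it is judged:
By the outcome, as a careful person would: the job done as asked, in the order asked, and still so for the second after the job is handed in, with the robot touching nothing.
It also fails if it takes over 56 s, if anything falls off the work surface, if the arm or the gripper's body presses on something with over 40 N, if the wrist force passes 120 N, or if a joint passes its speed limit or range.

## Working session

There is one attempt and no reset: what is moved stays moved. The work goes in short steps, Python scripts to look and compute and a tool call to move; the robot and the scene stay as the last step left them, time stands still between calls to the robot, and variables do not carry over. Pictures are saved under pics/ and viewed, at most 10 in all, crops included, and the job is handed in when it is done.

Besides the shell and the picture viewer there is one more tool, called in YAML: its name, and indented under it one key for each argument. step_arm: Moves the arm, as the interface text tells. Its arguments: {"type":"object","properties":{"commands":{"type":"array"},"squeeze":{"type":"number"}},"required":["commands"]}

```bash
mkdir -p pics; ls
python3 - <<'E'
from station import telemetry, capture, camera_model
import cv2,numpy as np
s=telemetry.get_state(); print(s)
for n in("scene","top"):
    p,d=capture(n); np.savez(f'pics/{n}0.npz',p=p,d=d,**{k:np.array(v) for k,v in camera_model(n).items()})
    cv2.imwrite(f'pics/{n}0.png',p[:,:,::-1]); print(n,camera_model(n))
E
```

```text
pics
{'clock': 0.0, 'joints': array([-1.43507783e+00,  2.21213492e-01,  1.52760997e+00, -1.30944120e-05,
        1.39467194e+00, -1.26153996e-01]), 'qvel': array([-0.00025252,  0.00074938, -0.00018658, -0.00070398,  0.00151529,
       -0.00013788]), 'joint_torque': array([-2.67494732e-03, -4.94617617e+01, -3.87376750e+01,  6.99548610e-02,
        5.73673588e-02, -1.07857304e-04]), 'tcp_pos': array([ 0.16168214, -0.60309271,  0.22144567]), 'tcp_rot': array([-9.51333123e-04,  9.91439491e-01,  1.30563514e-01, -1.09944472e-05]), 'force': array([-1.03664406, -0.72973759, -0.22694551]), 'torque': array([ 0.01819286, -0.02456024,  0.01008451]), 'finger_force': 0.0, 'finger_gap': 0.08701298740463867}
scene {'fx': 479.8704824065636, 'fy': 479.8704824065636, 'cx': 323.2591754820028, 'cy': 203.47912507003187, 'R': array([[-0.63860001, -0.76942106,  0.0134635 ],
       [-0.45250523,  0.36130175, -0.8152914 ],
       [ 0.62243798, -0.5267374 , -0.57889435]]), 't': array([0.38829501, 0.2936294 , 0.56197018])}
top {'fx': 441.2805592580048, 'fy': 441.2805592580048, 'cx': 318.3826549009366, 'cy': 199.5887090056638, 'R': array([[ 4.26277097e-04, -9.99998874e-01,  1.43916931e-03],
       [-9.98825697e-01, -4.95498570e-04, -4.84456506e-02],
       [ 4.84463092e-02, -1.41682801e-03, -9.98824783e-01]]), 't': array([0.05706958, 0.54909783, 0.87156287])}
```

View pics/top0.png

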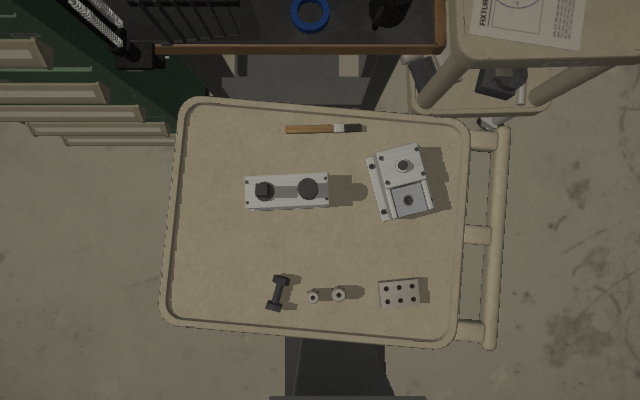

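View pics/scene0.png

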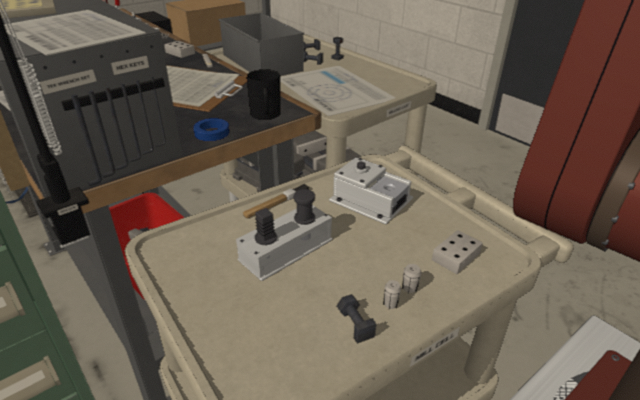

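The top view shows the stand with the square-grip tool at about (264,190) and the drift at (308,188). The cassette recess is near (408,200), and the housing roof and plug are near (403,165). Next I'll zoom in for measuring.

```bash
cat > h.py <<'E'
import numpy as np,cv2
def ray(m,u,v,z):
    R,t=np.array(m['R']),np.array(m['t']); c=-R.T@t
    d=R.T@np.array([(u-m['cx'])/m['fx'],(v-m['cy'])/m['fy'],1]); return c+d*(z-c[2])/d[2]
E
python3 - <<'E'
from h import *
m=dict(np.load('pics/top0.npz')); p=m['p'][:,:,::-1]
a=cv2.resize(p[165:220,240:335],None,fx=8,fy=8,interpolation=cv2.INTER_CUBIC)[:300]
b=cv2.resize(p[140:225,360:440],None,fx=6,fy=6,interpolation=cv2.INTER_CUBIC)
o=np.zeros((600,800,3),np.uint8); 
a=cv2.resize(p[168:215,240:335],None,fx=5,fy=5,interpolation=cv2.INTER_CUBIC)
b=cv2.resize(p[140:225,363:438],None,fx=4,fy=4,interpolation=cv2.INTER_CUBIC)
o[:235,:475]=a; o[240:580,:300]=b
o=cv2.convertScaleAbs(o,alpha=1.5,beta=20)
cv2.imwrite('pics/crop0.png',o)
print('tool top',ray(m,264,190,.1),'drift',ray(m,308,188,.101),'recess',ray(m,408,200,.046))
c=np.array([1,1]);
E
```

```text
tool top [0.56219129 0.15588319 0.1       ] drift [0.56578774 0.07623154 0.101     ] recess [ 0.54677439 -0.11571431  0.046     ]
```

View pics/crop0.png

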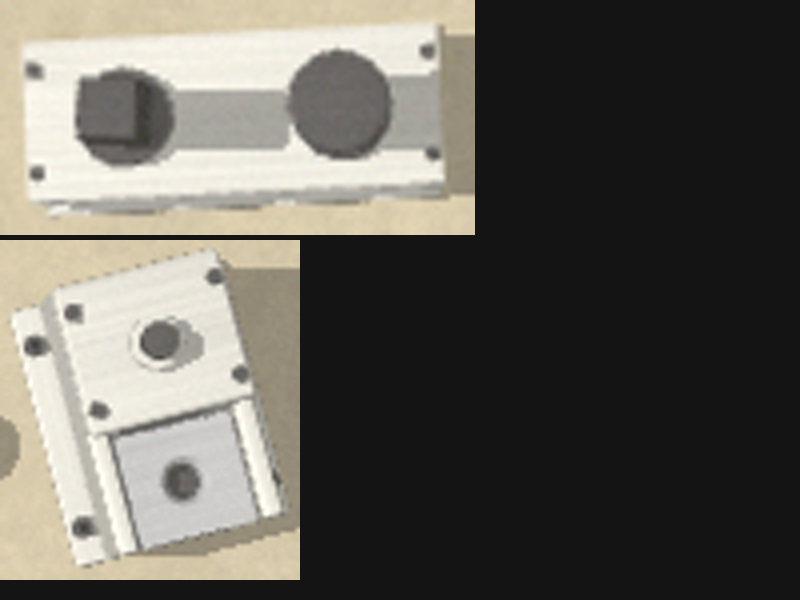

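Run:
```python
from h import *
m=dict(np.load('pics/top0.npz'))
A=lambda x,y,z: ray(m,240+x/5-.4,168+y/5-.4,z)
B=lambda x,y,z: ray(m,363+x/4-.4,140+(y-240)/4-.4,z)
f=lambda a:np.round(a,4)
print('tooltop',f(A(107,108,.103)),'flange',f(A(125,117,.055)),'drift',f(A(340,104,.101)))
c=[A(*q,.05) for q in((22,45),(440,25),(445,187),(28,200))]
print([f(x) for x in c],'mean',f(np.mean(c,0)),[f(np.linalg.norm(c[i]-c[i-1])) for i in range(4)])
print('recess',f(B(182,481,.046)),'plug',f(B(160,340,.076)))
for a,b in(((142,548),(112,437)),((258,520),(233,411))):
  d=B(*b,.046)-B(*a,.046); print(np.arctan2(d[1],d[0]),np.linalg.norm(d))
s=c[0]-c[1]; print('stand yaw',np.arctan2(-s[0],s[1]))
```

```text
tooltop [0.5634 0.1609 0.103 ] flange [0.5634 0.1602 0.055 ] drift [0.5651 0.077  0.101 ]
[array([0.5916, 0.2007, 0.05  ]), array([0.5994, 0.0396, 0.05  ]), array([0.5369, 0.0377, 0.05  ]), array([0.5318, 0.1979, 0.05  ])] mean [0.5649 0.119  0.05  ] [np.float64(0.0598), np.float64(0.1612), np.float64(0.0625), np.float64(0.1602)]
recess [ 0.5471 -0.1159  0.046 ] plug [ 0.6116 -0.1001  0.076 ]
0.25645642737692825 0.055427254492836135
0.2145756708721425 0.05397035738874434
stand yaw 0.048589120011867167
```

step_arm:
  commands:
    - [[4,4,3,0,0,0.12,-1],[8,8,3,0,0,0.24,-1],[11,12,3,0,0,0.36,-1],[14,16,3,0,0,0.48,-1],[16,20,3,0,0,0.6,-1]]

```text
clock: 0.52
tcp_pos: [0.2934, -0.4477, 0.2516]
tcp_rot: [0.0, 0.907, 0.42, 0.0]
force: [-0.1, 0.8, -0.1]
finger_gap: 0.0873
finger_force: 0.0
```

step_arm:
  commands:
    - [[3,4,0,0,0,0.12,-1],[5,8,0,0,0,0.24,-1],[7,12,0,0,0,0.36,-1],[9,16,0,0,0,0.48,-1],[11,20,0,0,0,0.6,-1]]

```text
clock: 0.93
tcp_pos: [0.3935, -0.2653, 0.2514]
tcp_rot: [-0.0, 0.743, 0.67, 0.0]
force: [0.4, 0.3, 0.7]
finger_gap: 0.0869
finger_force: 0.0
```

step_arm:
  commands:
    - [[3,4,0,0,0,0.12,-0.3],[6,8,0,0,0,0.15,-0.3],[8,12,0,0,0,0.15,-0.3],[10,16,0,0,0,0.15,-0.3],[12,20,0,0,0,0.15,-0.3]]

```text
clock: 1.35
tcp_pos: [0.5021, -0.0882, 0.2515]
tcp_rot: [-0.0, 0.692, 0.721, -0.0]
force: [1.6, -0.6, -0.1]
finger_gap: 0.0621
finger_force: 0.0
```

step_arm:
  commands:
    - [[1,4,0,0,0,0,-0.3],[1.5,8,0,0,0,0,-0.3],[1.5,12,0,0,0,0,-0.3],[1.5,16,0,0,0,0,-0.3],[1.5,16,0,0,0,0,-0.3]]

```text
clock: 1.77
tcp_pos: [0.5157, 0.0763, 0.2513]
tcp_rot: [-0.002, 0.69, 0.724, 0.001]
force: [0.1, -0.5, -0.1]
finger_gap: 0.0564
finger_force: 0.0
```

```bash
cat >> h.py <<'E'
def snap(n,tag):
    from station import telemetry,capture,camera_model
    m=camera_model(n); s=telemetry.get_state(); p,d=capture(n)
    np.savez(f'pics/{tag}.npz',p=p,d=d,**{k:np.array(v) for k,v in m.items()})
    cv2.imwrite(f'pics/{tag}.png',p[:,:,::-1]); return m,s,p,d
def px(m,X):
    c=np.array(m['R'])@np.array(X)+np.array(m['t']); return c[0]/c[2]*m['fx']+m['cx'],c[1]/c[2]*m['fy']+m['cy']
E
python3 - <<'E'
from h import *
m,s,p,d=snap('wrist','w1'); print(s['clock'],s['tcp_pos']); print(-m['R'].T@m['t'],m['R'])
print(px(m,(.5634,.1605,.103)),px(m,(.5651,.077,.101)))
E
```

```text
1.7667 [0.5157221  0.07632758 0.25133311]
[0.51348288 0.14667587 0.41561243] [[ 9.98845931e-01  4.80259650e-02  5.58636934e-04]
 [ 4.62712927e-02 -9.65339991e-01  2.56861186e-01]
 [ 1.28752809e-02 -2.56538901e-01 -9.66448146e-01]]
(np.float64(370.4226475149219), np.float64(106.48132877767802)) (np.float64(364.5501179515426), np.float64(188.5589088727597))
```

View pics/w1.png

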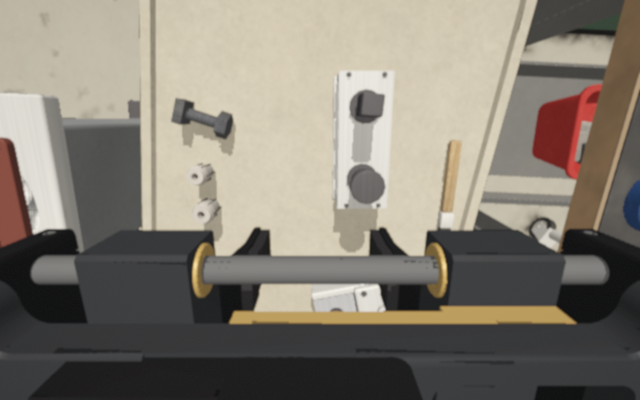

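The wrist view shows the square grip at about (371,105), with its flange at (368,108), and the drift head at (366,184). These match the predictions from the top camera. I'll crop to get the grip's rotation.

Run:
```python
from h import *
p=np.load('pics/w1.npz')['p'][:,:,::-1]
o=cv2.resize(p[65:215,325:405],None,fx=4,fy=4,interpolation=cv2.INTER_CUBIC)
t=cv2.resize(p[85:130,345:390],None,fx=10,fy=10,interpolation=cv2.INTER_CUBIC)
c=np.zeros((600,780,3),np.uint8); c[:,:320]=o; c[:450,325:775]=t
cv2.imwrite('pics/c1.png',cv2.convertScaleAbs(c,alpha=2.2,beta=10))
```

```text
(no output)
```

View pics/c1.png

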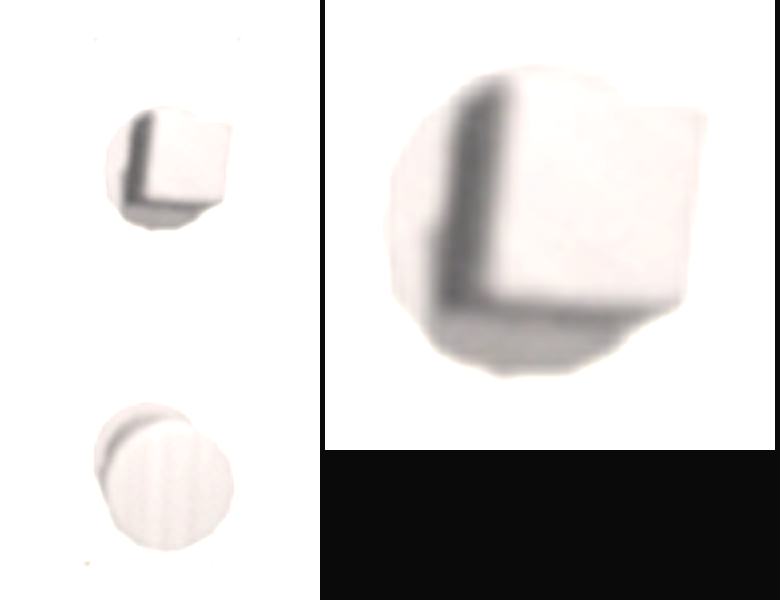

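The crop shows the grip's top face with corners (panel pixels) BL (165,298), BR (358,303), TR (381,115) and TL about (187,95).

Run:
```python
from h import *
m=dict(np.load('pics/w1.npz'))
W=lambda x,y:ray(m,345+x/10-.45,85+y/10-.45,.103)
BL,BR,TR=W(165,298),W(358,303),W(381,115)
a=BR-BL;b=TR-BR
print('center',(BL+TR)/2,'len',np.linalg.norm(a),np.linalg.norm(b),'yaw',np.arctan2(a[1],a[0]),np.arctan2(-b[0],b[1]))
# flange center: panel x 385..?, bottom y 377
L=lambda x,y,z:ray(m,325+x/4-.4,65+y/4-.4,z)
print('drift',L(170,485,.101),'flange bottom pt',ray(m,345+21-.45,85+37.7-.45,.055),'left pt',ray(m,345+6.2-.45,85+22.5-.45,.055))
```

```text
center [0.56462237 0.16170506 0.103     ] len 0.019196499980871362 0.017774282627153727 yaw 0.023126629397189 -0.02715290780823029
drift [0.56754892 0.08006823 0.101     ] flange bottom pt [0.56703986 0.14501049 0.055     ] left pt [0.54874561 0.16092863 0.055     ]
```

step_arm:
  commands:
    - [[1.5,4,0,0,0,-0.05,-0.3],[3,8,-3,0,0,-0.05,-0.3],[4.8,8.5,-7,0,0,-0.05,-0.3],[4.8,8.5,-11,0,0,-0.05,-0.3],[4.8,8.5,-12,0,0,-0.05,-0.3]]

```text
clock: 2.23
tcp_pos: [0.5625, 0.154, 0.1259]
tcp_rot: [-0.002, 0.71, 0.704, -0.003]
force: [-1.0, -0.2, -1.3]
finger_gap: 0.0564
finger_force: 0.0
```

Run:
```python
from h import *
m,s,p,d=snap('wrist','w2'); print(s['tcp_pos'],s['tcp_rot'])
m,s,p,d=snap('scene','s2')
o=cv2.resize(p[110:310,180:440],None,fx=3,fy=3,interpolation=cv2.INTER_CUBIC)
cv2.imwrite('pics/c2.png',cv2.convertScaleAbs(o[:,:,::-1],alpha=1.4,beta=10))
```

```text
[0.56248928 0.15402519 0.12594383] [-0.0018516   0.71011113  0.70408137 -0.0028617 ]
```

View pics/c2.png

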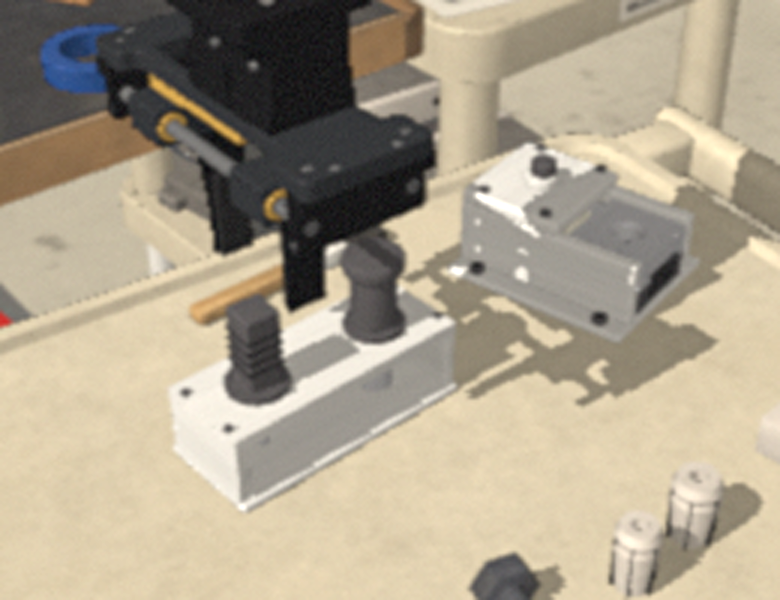

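The scene view shows the open fingers above the stand, with the near fingertip at crop (305,305) and the grip top at (255,310). I'll check that against the projections.

Run:
```python
from h import *
from station import telemetry
m=dict(np.load('pics/s2.npz')); s=telemetry.get_state(); print(s['clock'],s['tcp_pos'])
C=lambda X:np.round((np.array(px(m,X))-[180,110])*3)
x,y,z=s['tcp_pos']
print('near tip',C((x-.035,y,z)),'far',C((x+.035,y,z)))
print('tooltop',C((.564,.161,.103)),'flange',C((.564,.161,.055)),'recess',C((.547,-.116,.046)),'drift',C((.566,.078,.101)))
```

```text
2.3333 [0.56104353 0.1531688  0.12611563]
near tip [305. 296.] far [229. 237.]
tooltop [253. 304.] flange [258. 374.] recess [628. 229.] drift [374. 251.]
```

step_arm:
  commands:
    - [[0.3,0.8,0,0,0,0,-0.3],[0.3,0.8,0,0,0,0,-0.3],[0.3,0.8,-2,0,0,0,-0.3],[0.3,0.8,-4,0,0,0,-0.3],[0.3,0.8,-5.5,0,0,0,-0.3]]

```text
clock: 2.75
tcp_pos: [0.5697, 0.1627, 0.079]
tcp_rot: [0.002, 0.71, 0.704, 0.002]
force: [-0.5, -0.1, 0.0]
finger_gap: 0.0565
finger_force: 0.0
```

step_arm:
  commands:
    - [[0,0,-0.2,0,0,0,-0.3],[0,0,-0.2,0,0,0,-0.3],[0,0,-0.2,0,0,0,-0.3],[0,0,-0.2,0,0,0,-0.3],[0,0,-0.2,0,0,0,-0.3]]

```text
clock: 3.17
tcp_pos: [0.569, 0.1629, 0.0767]
tcp_rot: [0.001, 0.71, 0.704, 0.001]
force: [-0.2, 0.8, 0.1]
finger_gap: 0.0566
finger_force: 0.0
```

step_arm:
  commands:
    - [[-0.5,-0.2,-0.4,0,0,0,-0.3],[-0.5,-0.2,-0.8,0,0,0,-0.3],[-0.5,-0.2,-0.8,0,0,0,-0.3],[-0.5,-0.2,-0.8,0,0,0,1],[-0.5,-0.2,-0.8,0,0,0,1]]
  squeeze: 40

```text
clock: 3.58
tcp_pos: [0.5625, 0.1608, 0.0666]
tcp_rot: [-0.0, 0.71, 0.704, -0.0]
force: [-0.3, 0.9, 0.1]
finger_gap: 0.0495
finger_force: 0.0
```

step_arm:
  commands:
    - [[0,0,0,0,0,0,1],[0,0,0,0,0,0,1],[0,0,0,0,0,0,1],[0,0,0,0,0,0,1],[0,0,0,0,0,0,1]]

```text
clock: 4.0
tcp_pos: [0.5629, 0.1608, 0.0669]
tcp_rot: [0.0, 0.71, 0.704, 0.0]
force: [1.0, 0.6, -0.2]
finger_gap: 0.022
finger_force: 40.0
```

step_arm:
  commands:
    - [[0,0,2,0,0,0,1],[0,0,5,0,0,0,1],[0,0,9,0,0,0,1],[0,0,12.3,0,0,0,1],[-0.2,-2,12.3,0,0,0,1]]

```text
clock: 4.42
tcp_pos: [0.5651, 0.1437, 0.1985]
tcp_rot: [0.003, 0.709, 0.705, 0.006]
force: [1.6, -0.4, 0.5]
finger_gap: 0.022
finger_force: 40.0
```

step_arm:
  commands:
    - [[-0.2,-4,0,0,0,0,1],[-0.4,-8,0,0,0,0,1],[-0.6,-12,0,0,0,0,1],[-0.8,-16,0,0,0,0,1],[-1,-20,0,0,0,0,1]]

```text
clock: 4.83
tcp_pos: [0.5499, -0.0608, 0.1896]
tcp_rot: [-0.0, 0.71, 0.704, -0.0]
force: [0.8, 0.6, -1.4]
finger_gap: 0.0215
finger_force: 40.0
```

step_arm:
  commands:
    - [[-0.2,-3,0,0,0,0,1],[-0.4,-5.7,0,0,0,0,1],[-0.4,-5.7,-2,0,0,0,1],[-0.4,-5.7,-4,0,0,0,1],[-0.4,-5.7,-4,0,0,0,1]]

```text
clock: 5.25
tcp_pos: [0.5435, -0.116, 0.1453]
tcp_rot: [-0.003, 0.711, 0.703, -0.002]
force: [-0.8, 1.0, -3.3]
finger_gap: 0.0213
finger_force: 40.0
```

step_arm:
  commands:
    - [[0,0,0,0,0,0,1],[0,0,0,0,0,0,1],[0,0,0,0,0,0,1],[0,0,0,0,0,0,1],[0,0,0,0,0,0,1]]

```text
clock: 5.67
tcp_pos: [0.5474, -0.1161, 0.1509]
tcp_rot: [0.001, 0.71, 0.704, 0.0]
force: [0.7, 0.1, -1.1]
finger_gap: 0.0215
finger_force: 40.0
```

Run:
```python
from h import *
m,s,p,d=snap('scene','s3'); x,y,z=s['tcp_pos']; print(s['tcp_pos'],s['force'])
u0,v0=310,130
o=cv2.resize(p[v0:v0+100,u0:u0+130],None,fx=6,fy=6,interpolation=cv2.INTER_CUBIC)
cv2.imwrite('pics/c3.png',cv2.convertScaleAbs(o[:,:,::-1],alpha=1.6,beta=10))
C=lambda X:np.round((np.array(px(m,X))-[u0,v0]+.5)*6)
print('tip',C((x,y,z-.059)),'flangebot',C((x,y,z-.017)),'recess',C((.5471,-.1159,.046)))
```

```text
[ 0.54737946 -0.11610202  0.15093777] [ 0.7178061   0.07251625 -1.09869653]
tip [491. 219.] flangebot [504. 102.] recess [478. 341.]
```

View pics/c3.png

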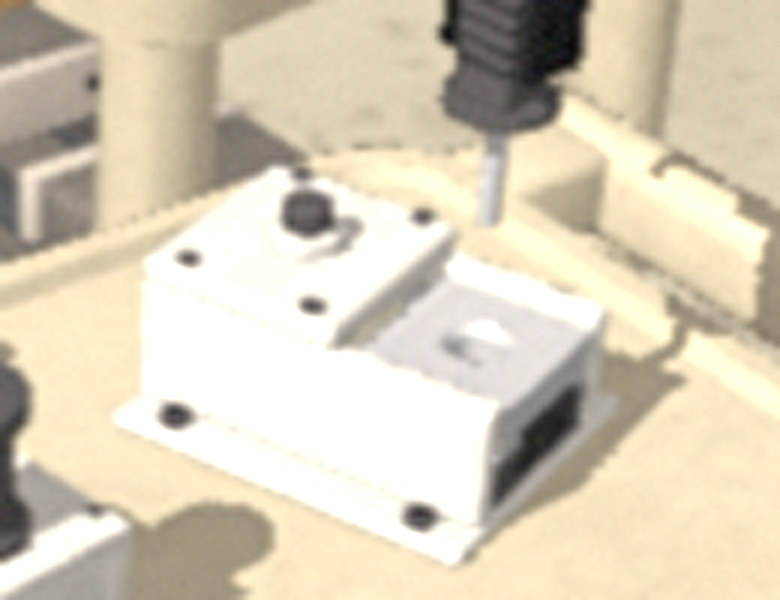

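Tip is at (488,225) and the recess mouth centre at (480,339), both within about 1 mm of the predictions. I'm descending.

step_arm:
  commands:
    - [[0,0,-1,0,0,0,1],[0,0,-2.2,0,0,0,1],[0,0,-3.4,0,0,0,1],[0,0,-4,0,0,0,1],[0,0,-4,0,0,0,1]]
  squeeze: 60

```text
clock: 6.13
tcp_pos: [0.5445, -0.1155, 0.1065]
tcp_rot: [-0.002, 0.71, 0.704, -0.001]
force: [-0.8, -0.5, -1.9]
finger_gap: 0.0217
finger_force: 60.0
```

step_arm:
  commands:
    - [[0,0,-0.4,0,0,0,1],[0,0,-0.8,0,0,0,1],[0,0,-1.2,0,0,0,1],[0,0,-1.4,0,0,0,1],[0,0,-1.4,0,0,0,1]]

```text
clock: 6.55
tcp_pos: [0.5464, -0.1161, 0.0953]
tcp_rot: [-0.0, 0.71, 0.704, -0.0]
force: [-0.6, 0.2, -1.5]
finger_gap: 0.0217
finger_force: 60.0
```

step_arm:
  commands:
    - [[0,0,0,0,0,0,1],[0,0,0,0,0,0,1],[0,0,-0.2,0,0,0,1],[0,0,-0.4,0,0,0,1],[0,0,-0.4,0,0,0,1]]

```text
clock: 6.97
tcp_pos: [0.547, -0.1164, 0.0919]
tcp_rot: [0.0, 0.71, 0.704, 0.0]
force: [0.8, 0.1, 0.2]
finger_gap: 0.0217
finger_force: 60.0
```

step_arm:
  commands:
    - [[0,0,-0.2,0,0,0,1],[0,0,-0.4,0,0,0,1],[0,0,-0.5,0,0,0,1],[0,0,-0.6,0,0,0,1],[0,0,-0.6,0,0,0,1]]

```text
clock: 7.38
tcp_pos: [0.5471, -0.1164, 0.0861]
tcp_rot: [0.0, 0.71, 0.704, 0.0]
force: [0.8, 0.2, 3.7]
finger_gap: 0.0214
finger_force: 60.0
```

step_arm:
  commands:
    - [[0,0,0,0,0,0,1],[0,0,0,0,0,0,1],[0,0,0,0,0,0,1],[0,0,0,0,0,0,1],[0,0,0,0,0,0,1]]

```text
clock: 7.8
tcp_pos: [0.547, -0.1164, 0.086]
tcp_rot: [0.0, 0.71, 0.704, 0.0]
force: [1.1, -0.3, 3.6]
finger_gap: 0.0218
finger_force: 60.0
```

step_arm:
  commands:
    - [[0,0,-0.15,0,0,0,1],[0,0,-0.15,0,0,0,1],[-0.3,-0.07,-0.15,0,0,0,1],[-0.5,-0.12,-0.15,0,0,0,1],[-0.7,-0.17,-0.15,0,0,0,1]]

```text
clock: 8.22
tcp_pos: [0.5401, -0.1181, 0.0847]
tcp_rot: [0.001, 0.71, 0.704, 0.0]
force: [1.4, -1.3, 5.8]
finger_gap: 0.0214
finger_force: 60.0
```

step_arm:
  commands:
    - [[-0.3,-0.07,0,0,0,0,1],[-0.6,-0.15,0,0,0,0,1],[-0.9,-0.22,0,0,0,0,1],[-1.2,-0.29,0,0,0,0,1],[-1.5,-0.36,0,0,0,0,1]]

```text
clock: 8.63
tcp_pos: [0.525, -0.122, 0.0847]
tcp_rot: [0.001, 0.71, 0.704, 0.0]
force: [1.9, -1.4, 5.0]
finger_gap: 0.0215
finger_force: 60.0
```

step_arm:
  commands:
    - [[-0.4,-0.1,0,0,0,0,1],[-0.8,-0.19,0,0,0,0,1],[-1.2,-0.29,0,0,0,0,1],[-1.6,-0.39,0,0,0,0,1],[-2,-0.49,0,0,0,0,1]]

```text
clock: 9.05
tcp_pos: [0.5049, -0.1271, 0.0847]
tcp_rot: [0.001, 0.71, 0.704, 0.0]
force: [1.9, -1.6, 4.4]
finger_gap: 0.0214
finger_force: 60.0
```

step_arm:
  commands:
    - [[-0.3,-0.07,0,0,0,0,1],[-0.6,-0.15,0,0,0,0,1],[-0.9,-0.22,0,0,0,0,1],[-1.1,-0.27,0,0,0,0,1],[-1.3,-0.32,0,0,0,0,1]]

```text
clock: 9.47
tcp_pos: [0.4923, -0.1301, 0.0848]
tcp_rot: [0.001, 0.71, 0.704, 0.001]
force: [4.5, -0.3, 4.2]
finger_gap: 0.0216
finger_force: 60.0
```

step_arm:
  commands:
    - [[-0.1,-0.02,0,0,0,0,1],[-0.2,-0.05,0,0,0,0,1],[-0.3,-0.07,0,0,0,0,1],[-0.4,-0.1,0,0,0,0,1],[-0.4,-0.1,0,0,0,0,1]]

```text
clock: 9.88
tcp_pos: [0.489, -0.1304, 0.0847]
tcp_rot: [0.001, 0.71, 0.704, 0.001]
force: [8.1, 0.4, 4.5]
finger_gap: 0.0216
finger_force: 60.0
```

Run:
```python
from h import *
m,s,p,d=snap('scene','s4'); print(s['tcp_pos'],s['force'])
o=cv2.resize(p[130:260,310:440],None,fx=4.5,fy=4.5,interpolation=cv2.INTER_CUBIC)
cv2.imwrite('pics/c4.png',cv2.convertScaleAbs(o[:,:,::-1],alpha=1.4,beta=10))
```

```text
[ 0.48901283 -0.1304063   0.08473683] [8.06508367 0.42569186 4.51415685]
```

View pics/c4.png

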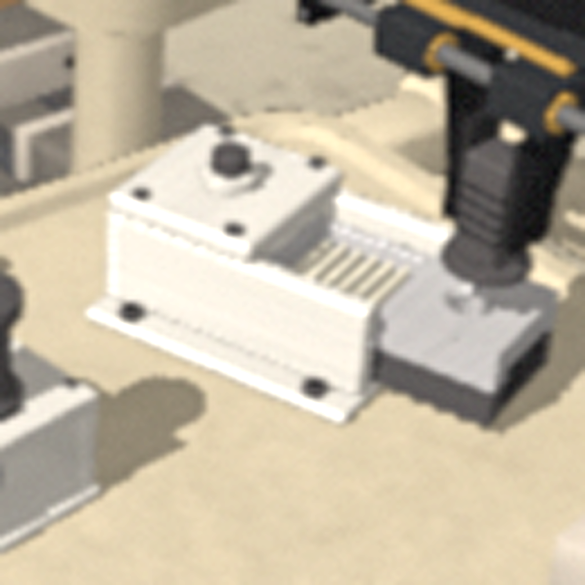

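The cassette is well out, with the pin still in the recess at about (468,295). The force is rising, so I'll push a little further to confirm it has reached the stop.

step_arm:
  commands:
    - [[-0.1,-0.02,0,0,0,0,1],[-0.2,-0.05,0,0,0,0,1],[-0.3,-0.07,0,0,0,0,1],[-0.4,-0.1,0,0,0,0,1],[-0.4,-0.1,0,0,0,0,1]]

```text
clock: 10.35
tcp_pos: [0.488, -0.1309, 0.085]
tcp_rot: [0.003, 0.711, 0.704, 0.004]
force: [18.1, 4.2, -5.7]
finger_gap: 0.0215
finger_force: 60.2
```

Run:
```python
from h import *
m,s,p,d=snap('scene','s5'); print(s['tcp_pos'],s['force'])
q=np.load('pics/s4.npz')['p']
g=lambda a:cv2.cvtColor(a,cv2.COLOR_RGB2GRAY).astype(np.float32)
# cassette front region shift (crop coords/4.5 +310/130)
A,B=g(q)[195:226,394:434],g(p)[195:226,394:434]
print(cv2.phaseCorrelate(A,B), cv2.phaseCorrelate(g(q)[150:220,335:385],g(p)[150:220,335:385]))
print(px(m,(.489,-.13,.03)),px(m,(.485,-.131,.03)))
```

```text
[ 0.48801744 -0.13086616  0.08501233] [18.09850629  4.22309011 -5.68503823]
((0.0033984583329207396, -0.18198316251462998), 1.0306819127872586) ((-0.027808593596745368, 0.0029611132430176212), 0.9942480590608385)
(np.float64(415.5499593597095), np.float64(203.9636603327668)) (np.float64(417.4900951768124), np.float64(204.72407275029877))
```

The cassette is at its stop: the force jumped to 18 N and it didn't move. I'll unload, lift slightly off the button, then withdraw.

step_arm:
  commands:
    - [[0.2,0.05,0,0,0,0,1],[0.4,0.1,0,0,0,0,1],[0.6,0.15,0,0,0,0,1],[0.6,0.15,0,0,0,0,1],[0.6,0.15,0,0,0,0,1]]

```text
clock: 10.82
tcp_pos: [0.4896, -0.1302, 0.0846]
tcp_rot: [-0.0, 0.71, 0.704, -0.0]
force: [1.7, -0.6, 8.0]
finger_gap: 0.0214
finger_force: 60.0
```

step_arm:
  commands:
    - [[0,0,0.3,0,0,0,1],[0,0,0.6,0,0,0,1],[0,0,1,0,0,0,1],[0,0,1.1,0,0,0,1],[0.2,0.05,1.1,0,0,0,1]]

```text
clock: 11.23
tcp_pos: [0.4901, -0.1292, 0.0944]
tcp_rot: [-0.002, 0.71, 0.704, -0.001]
force: [0.6, 0.2, -2.7]
finger_gap: 0.0213
finger_force: 60.0
```

step_arm:
  commands:
    - [[0.2,0.05,0,0,0,0,1],[0.2,0.05,0.5,0,0,0,1],[0.2,0.05,1.5,0,0,0,1],[0.2,0.05,3,0,0,0,1],[0.2,0.05,6,0,0,0,1]]

```text
clock: 11.65
tcp_pos: [0.4907, -0.1279, 0.1529]
tcp_rot: [-0.004, 0.71, 0.704, -0.001]
force: [-0.5, -0.5, -2.1]
finger_gap: 0.0215
finger_force: 60.0
```

step_arm:
  commands:
    - [[0,0,3,0,0,0,1],[0,0,3.8,0,0,0,1],[0,0,3.8,0,0,0,1],[0,0,3.8,0,0,0,1],[0,0,3.8,0,0,0,1]]

```text
clock: 12.07
tcp_pos: [0.4924, -0.1286, 0.1914]
tcp_rot: [-0.001, 0.71, 0.704, -0.001]
force: [-0.1, -0.3, -2.6]
finger_gap: 0.0221
finger_force: 60.0
```

Run:
```python
from h import *
m,s,p,d=snap('scene','s6'); x,y,z=s['tcp_pos']; print(s['tcp_pos'],s['force'])
u0,v0=330,90
o=cv2.resize(p[v0:v0+140,u0:u0+130],None,fx=4.2,fy=4.2,interpolation=cv2.INTER_CUBIC)
cv2.imwrite('pics/c6.png',cv2.convertScaleAbs(o[:,:,::-1],alpha=1.6,beta=10))
C=lambda X:np.round((np.array(px(m,X))-[u0,v0]+.5)*4.2)
print('tip',C((x,y,z-.059)),'flangebot',C((x,y,z-.017)),'recess55',C((.5471-.0534,-.1159-.0131,.046)))
```

```text
[ 0.49241466 -0.12859638  0.19140554] [-0.0953795  -0.31634728 -2.55159262]
tip [383. 283.] flangebot [396. 194.] recess55 [356. 448.]
```

View pics/c6.png

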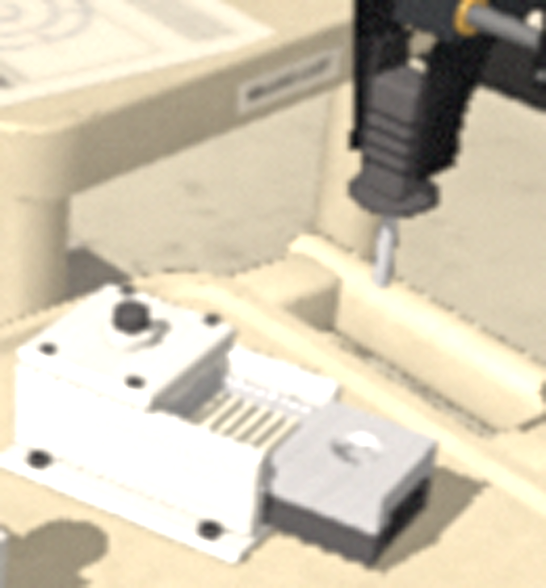

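The cassette stayed fully out: the recess is seen at (357,446) and predicted at (356,448) for 55 mm. The tool is straight in the grip. I'm returning it to the stand.

step_arm:
  commands:
    - [[1,3.9,0,0,0,0,1],[2,7.8,0,0,0,0,1],[2.9,11.7,0,0,0,0,1],[3.8,15.6,0,0,0,0,1],[4.7,19.5,0,0,0,0,1]]

```text
clock: 12.53
tcp_pos: [0.5396, 0.0676, 0.1912]
tcp_rot: [-0.001, 0.71, 0.704, -0.001]
force: [1.3, 0.1, -2.4]
finger_gap: 0.0216
finger_force: 60.0
```

step_arm:
  commands:
    - [[1,3.9,0,0,0,0,1],[2,7,0,0,0,0,1],[2.3,9.4,0,0,0,0,1],[2.3,9.4,0,0,0,0,1],[2.3,9.4,0,0,0,0,1]]

```text
clock: 12.95
tcp_pos: [0.5623, 0.161, 0.191]
tcp_rot: [-0.001, 0.709, 0.705, -0.002]
force: [-0.8, -0.8, -1.3]
finger_gap: 0.0217
finger_force: 60.0
```

step_arm:
  commands:
    - [[0,0,-1,0,0,0,1],[0,0,-2,0,0,0,1],[0,0,-3,0,0,0,1],[0,0,-3,0,0,0,1],[0,0,-3,0,0,0,1]]

```text
clock: 13.37
tcp_pos: [0.5626, 0.1589, 0.1616]
tcp_rot: [-0.001, 0.711, 0.703, -0.001]
force: [-0.8, 0.5, -0.8]
finger_gap: 0.0216
finger_force: 60.0
```

step_arm:
  commands:
    - [[0,0,0,0,0,0,1],[0,0,0,0,0,0,1],[0,0,0,0,0,0,1],[0,0,0,0,0,0,1],[0,0,0,0,0,0,1]]

```text
clock: 13.78
tcp_pos: [0.5639, 0.1599, 0.1637]
tcp_rot: [0.0, 0.71, 0.704, 0.0]
force: [-0.3, -0.0, -1.3]
finger_gap: 0.0213
finger_force: 60.0
```

step_arm:
  commands:
    - [[-0.1,0.1,-2,0,0,0,1],[-0.1,0.1,-4,0,0,0,1],[-0.1,0.1,-6,0,0,0,1],[-0.1,0.1,-7.5,0,0,0,1],[-0.1,0.1,-8.6,0,0,0,1]]

```text
clock: 14.2
tcp_pos: [0.5618, 0.1608, 0.0756]
tcp_rot: [-0.001, 0.71, 0.704, -0.001]
force: [-0.6, -0.1, -1.6]
finger_gap: 0.0215
finger_force: 60.0
```

step_arm:
  commands:
    - [[0,0,0,0,0,0,1],[0,0,-0.2,0,0,0,1],[0,0,-0.4,0,0,0,1],[0,0,-0.6,0,0,0,1],[0,0,-0.6,0,0,0,1]]

```text
clock: 14.62
tcp_pos: [0.5632, 0.161, 0.0719]
tcp_rot: [0.0, 0.71, 0.704, 0.0]
force: [-0.7, 0.5, -1.8]
finger_gap: 0.0215
finger_force: 60.0
```

step_arm:
  commands:
    - [[0,0,0,0,0,0,1],[0,0,0,0,0,0,1],[0,0,0,0,0,0,1],[0,0,0,0,0,0,1],[0,0,0,0,0,0,1]]

```text
clock: 15.03
tcp_pos: [0.5627, 0.1609, 0.0714]
tcp_rot: [0.0, 0.71, 0.704, 0.0]
force: [-1.1, 0.0, -1.4]
finger_gap: 0.0218
finger_force: 60.0
```

step_arm:
  commands:
    - [[0,0,-0.1,0,0,0,1],[0,0,-0.2,0,0,0,1],[0,0,-0.3,0,0,0,1],[0,0,-0.4,0,0,0,1],[0,0,-0.4,0,0,0,1]]

```text
clock: 15.45
tcp_pos: [0.5625, 0.1608, 0.0669]
tcp_rot: [-0.0, 0.71, 0.704, -0.0]
force: [-0.7, -0.3, -1.8]
finger_gap: 0.0214
finger_force: 60.0
```

step_arm:
  commands:
    - [[0,0,0,0,0,0,1],[0,0,-0.05,0,0,0,1],[0,0,-0.1,0,0,0,1],[0,0,-0.1,0,0,0,1],[0,0,-0.1,0,0,0,1]]

```text
clock: 15.87
tcp_pos: [0.5627, 0.1609, 0.0668]
tcp_rot: [0.0, 0.71, 0.704, 0.0]
force: [-3.3, -0.7, 5.0]
finger_gap: 0.0215
finger_force: 60.0
```

The flange is seated on the stand, so I'm releasing and rising.

step_arm:
  commands:
    - [[0,0,0.05,0,0,0,-0.3],[0,0,0.05,0,0,0,-0.3],[0,0,0.05,0,0,0,-0.3],[0,0,0.05,0,0,0,-0.3],[0,0,0.05,0,0,0,-0.3]]

```text
clock: 16.28
tcp_pos: [0.5626, 0.1608, 0.0666]
tcp_rot: [-0.0, 0.71, 0.704, -0.0]
force: [0.2, 0.5, -0.2]
finger_gap: 0.0467
finger_force: 0.0
```

step_arm:
  commands:
    - [[0,0,0,0,0,0,-0.3],[0,0,2,0,0,0,-0.3],[0,0,5,0,0,0,-0.3],[0,0,9,0,0,0,-0.3],[0,0,13,0,0,0,-0.3]]

```text
clock: 16.7
tcp_pos: [0.5616, 0.1607, 0.197]
tcp_rot: [-0.001, 0.71, 0.704, -0.001]
force: [0.9, -0.0, 0.2]
finger_gap: 0.0564
finger_force: 0.0
```

step_arm:
  commands:
    - [[0,0,2,0,0,0,-0.3],[0,0,2,0,0,0,-0.3],[0,0,2,0,0,0,-0.3],[0,0,2,0,0,0,-0.3],[0,0,2,0,0,0,-0.3]]

```text
clock: 17.12
tcp_pos: [0.5614, 0.1607, 0.2145]
tcp_rot: [-0.001, 0.71, 0.704, -0.001]
force: [0.1, 0.6, -0.0]
finger_gap: 0.0564
finger_force: 0.0
```

Run:
```python
from h import *
m,s,p,d=snap('scene','s7'); print(s['tcp_pos'],s['force'],np.abs(s['qvel']).max())
o=cv2.resize(p[120:300,210:450],None,fx=3.3,fy=3.3,interpolation=cv2.INTER_CUBIC)
cv2.imwrite('pics/c7.png',cv2.convertScaleAbs(o[:,:,::-1],alpha=1.4,beta=10))
```

```text
[0.56139038 0.16066515 0.21446217] [ 0.06996183  0.57900541 -0.01323828] 0.005577591372602552
```

View pics/c7.png

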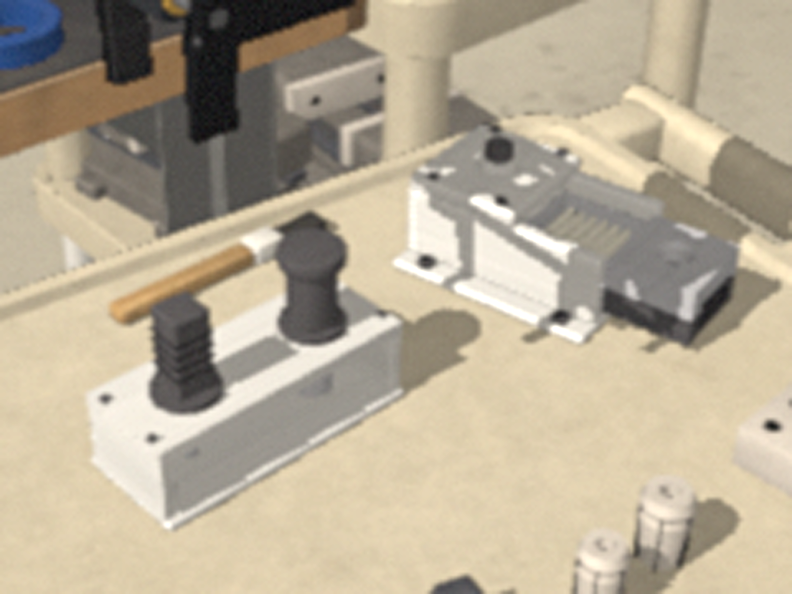

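The tool stands upright in its hole at about (185,355), the cassette is out at (670,280), and the gripper is clear of everything.

```bash
python3 -c "
from station import ticket; print(ticket.sign_off())"
```

```text
the job is handed in; nothing more can be done
None
```

The job is done and handed in at about 17 s of the 56 s limit: the cassette was pushed out to its stop with the button held down, and the pin tool is back upright in its own stand hole, released, with the gripper clear.

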